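# Close the pressure plate on a blister-card press and set its lever to float

## Robot

A 6-joint arm with a two-finger parallel gripper is mounted at the origin on the work surface. World frame = base frame: x ahead of the robot, y to its left, z up, the work surface at z = 0. Lengths are in m, angles in rad, forces in N, time in s.
With the tool pointing down it reaches from about 0.275 to 0.825 m from the base axis. Payload 5.2 kg.
Tool frame: the origin (TCP) lies on the centre line of the jaws, within the pads' length; the fingertips stand 22 mm ahead of it and the grasp point (between the pads) lies 3 mm ahead of it; z points along the fingers, y is the line along which they close (so a half turn about z gives the same grasp; the last joint's range is limited). The gripper opens to 93 mm and grips with 3 to 60 N. Pads are 15 mm wide; open, the fingers measure 128 mm over their backs; the gripper's body (75 mm by 188 mm) begins 65 mm behind the grasp point.
Start: joints at [1.036, 0.259, 1.535, -0, 1.348, -0.203], TCP at [0.179, 0.52, 0.241] pointing down, gripper open.
Joint ranges: [-3.14, 3.14], [-0.91, 2.08], [0.19, 2.58], [-1.22, 4.36], [0.22, 2.71], [-3.12, 3.12]. Speed limits (rad/s): [2.57, 2.57, 3.14, 3.14, 3.14, 3.14].

## Interface

Orientations are given as a unit quaternion [w, x, y, z].
In Python, from station import observe, camera, get_calibration, job_done gives the robot as it stands.
- The arm moves only by the tool carry_out, never from a script. Its argument "moves" is a list of rows, each an object with "offset": the shift along the tool's x, y, z in m, a list of three; "spin": the turn about the tool's z in rad; "fingers": the closure in counts, from 0 (fully open) to 255 (shut). A call has 1 to 12 rows; each row is the pose to reach, as a shift and turn from the pose commanded when the call began, along the tool's axes at that moment; what a row does not reach only later rows make up. A row lasts 1/10 s, in which the tool goes at most 50 mm and 8.59 degrees, less where a joint would pass 70% of its speed; a pose out of reach is approached as far as the arm can. A call with a gripper value outside its range is refused whole. The fingers move at their own pace and stop on an object; "grip_force" is the grip in N (left out, the last holds). Time passes only in rows, so rows that repeat a pose let the fingers close. It gives the time, the measured TCP pose, the force, the opening and the grip force at its end, in the units of the state.
- observe(): the state, without advancing time (a new reading comes with each control period).
- camera(name): name is "scene" or "top" or "wrist"; returns (picture, depth): 384x512x3 uint8, red, green, blue; 384x512 float32, m along the optical axis (not along the pixel's ray), 0 where there is no reading.
- get_calibration(name): a dict with "vfov" (degrees; the focal length in pixels is half the picture's height over the tangent of half this angle, whatever the lens; pixels are square), "cx", "cy" (the principal point, pixels), "xyz" and "attitude" of the camera in the world; the wrist camera has in their place "hand_eye" (4x4, takes a point from camera to tool coordinates, whose origin is the TCP and whose axes are the flange's). Camera axes: x right, y down, z forward; pixel columns grow to the right and rows downward; lengths in m; the calibration is good to about 2 mm. A picture is of the moment at which its call begins: read the wrist's pose just before it. get_calibration takes no time and is no camera call.
- job_done(): hands the job in; it is judged then, once.
The state is a dict: "t": time; "joint_pos": joint angles; "joint_vel": joint speeds; "effort": joint torques, N m; "tool_pos": TCP position; "tcp_rot": TCP orientation; "wrist_force": force on the tool from outside, world axes, zero at the start; "ft_torque": the same for the moment, N m; "gripper_width": finger opening in m; "grasp_force": force on a finger pad.
Only numpy, scipy, OpenCV 4.12 (cv2) and the standard library are available. Lean on these libraries where they do the work, as an engineer would, in place of code of your own. Each camera call takes 0.05 s, during which the arm holds its last target. There are 200 camera calls.

## Task

A filled blister card lies in the nest of the hydraulic sealing press: put the loose pressure plate over it by tilting the plate to hook one edge under the press's blue lip and lowering the other edge until the plate lies flat in the nest. Then push the red-knobbed lever away from the lip side, past its stiff detent, so that it rests in the float notch at the far end, and let go. Do not move or knock over the medicine tub, the cup or the stack of blister cards.

Things in the scene. Friction and masses are not known exactly. Their poses are not given: they have to be found in the camera images.
- nest (a point): Centre of the nest floor on the fixed press, a white block 190 (x) x 160 (y) mm; floor 50 mm over the table, a card with coloured pills flat on it. Axes: x from the lip side (near the robot) to the far side, y to the lever, z up. The nest is a pocket 135 (x) x 118 (y) mm inside 10 mm steel ridges 8 mm high on the far and y sides, and a wall with the lip at x = -67.5 mm.
- lip (a point): Middle of the lower free edge of the blue lip on the press's near side, 12 mm above the nest floor, at nest x = -55.5 mm. The lip is 6 mm thick, 140 mm long along y and overhangs the pocket by 12 mm back to the near wall. A level plate cannot pass over the far ridge and under the lip at once: it goes in tilted, far edge up.
- plate_mid (a point): Centre of the loose aluminium pressure plate, 130 (its x) x 110 (its y) x 5 mm, 0.25 to 0.42 kg, flat on the table at the start (this point is half-way through its thickness; z up). It is the same turned half round. It goes in the nest with its x along the nest's x, 5 mm loose in x and 8 mm in y.
- grip_bar (a point): Centre of the black plastic grip bar standing on the middle of the plate, 14 mm thick along the plate's x, 56 mm long along its y, 34 mm high above the plate's top face; this point is 19.5 mm above plate_mid.
- lever (a joint): Lever angle, rad, 0 to 0.98. At 0 it leans 0.55 from upright to the lip (-x) side; it grows as the knob swings to the press's +x. Up to about 0.27 it moves lightly (2 to 3 N at the knob) and stays where left; there a sprung detent stops it until pushed with about 14 N, and throws it back if released before about 0.6; past that it snaps forward into the float notch at 0.90 and stays.
- knob (a point): Centre of the red ball knob, 34 mm in diameter, on the end of the steel lever (a rod 12 mm in diameter). It swings about a horizontal axis along the press's y at 115 mm from the pivot.
- pivot (a point): Pivot point of the lever, 78 mm over the table, 130 mm to the +y side of the nest's centre, between two dark cheeks on a grey valve housing; axes as the nest's.
- tub: A lidded clear medicine tub with orange contents, 105 mm in diameter, 77 mm high, standing on the table; origin at the centre of its underside. Leave alone.
- cup: A small open white cup, 66 mm in diameter, 75 mm high; origin at the centre of its underside. Leave alone.
- cards: A stack of white blister cards, 134 x 96 x 34 mm; origin near the centre of its underside. Leave alone.
Things that resemble listed ones, but are neither listed nor needed, are in the scene too. Leave any pink look-alike of the part that bears plate_mid alone.

How it is judged:
On the way, in this order (a step that is already met when the one before it is completed fails the run):
1. the pressure plate lies flat in the nest with one edge under the lip (z of plate_mid in the frame of nest between 0 and 0.005 m and angle between the z axis of plate_mid and the z axis of nest, either way round below 0.04 rad and x of plate_mid in the frame of nest between -0.008 and 0.008 m and y of plate_mid in the frame of nest between -0.008 and 0.008 m), for 0.2 s.
2. the lever is in its float notch with the plate still seated (all of step 1 and value of joint lever above 0.82 rad), for 0.2 s.
At the end, for the whole second after the job is handed in: The plate lies flat in the nest (its centre within 8 mm of the nest's centre in x and y, within 2.5 mm of 2.5 mm above the floor, within 0.04 rad of parallel), so one edge is under the lip; the lever rests in the float notch (over 0.82 rad); both are still (all of step 2 and linear speed of plate below 0.02 m/s and velocity of joint lever between -0.05 and 0.05 rad/s); the robot touches nothing.
It fails at once if the lidded medicine tub is shifted by more than 25 mm or tipped over (distance of tub from where it was at the start of the episode above 0.025 m or angle between tub's own z axis and vertical above 0.5 rad).
It fails at once if the cup is shifted by more than 25 mm or tipped over (distance of cup from where it was at the start of the episode above 0.025 m or angle between cup's own z axis and vertical above 0.5 rad).
It fails at once if the stack of blister cards is shifted by more than 25 mm or tipped over (distance of cards from where it was at the start of the episode above 0.025 m or angle between cards's own z axis and vertical above 0.5 rad).
It also fails if it takes over 58 s, if anything falls off the work surface, if the arm or the gripper's body presses on something with over 40 N, if the wrist force passes 120 N, or if a joint passes its speed limit or range.

## Working session

There is one attempt and no reset: what is moved stays moved. The work goes in short steps, Python scripts to look and compute and a tool call to move; the robot and the scene stay as the last step left them, time stands still between calls to the robot, and variables do not carry over. Pictures are saved under pics/ and viewed, at most 10 in all, crops included, and the job is handed in when it is done.

Besides the shell and the picture viewer there is one more tool, called as name([rows], argument=value, ...), one row to a line, values as JSON. carry_out: Moves the arm, as the interface text tells. Its arguments: {"type":"object","properties":{"moves":{"type":"array"},"grip_force":{"type":"number"}},"required":["moves"]}

```bash
mkdir -p pics; ls; cat > h.py <<'E'
import numpy as np, cv2
from station import *
def snap(n,f):
    s=observe(); p,d=camera(n); np.savez('pics/'+f+'.npz',p=p,d=d,tp=s['tool_pos'],tr=s['tcp_rot'])
    cv2.imwrite('pics/'+f+'.png',p[:,:,::-1]); return p,d
E
python3 - <<'E'
from h import *
for n in ('scene','top'): snap(n,n)
for n in ('scene','top','wrist'): print(n,get_calibration(n))
print(observe())
a=[cv2.imread(f'pics/{n}.png') for n in('scene','top')]
E
```

```text
pics
scene {'vfov': 50.31461757384403, 'cx': 262.85735069836284, 'cy': 190.13048447341623, 'xyz': array([ 0.95547699, -0.7428171 ,  0.70902424]), 'attitude': array([-0.43272722,  0.85606625,  0.25035158, -0.13123194])}
top {'vfov': 56.55079216785129, 'cx': 244.69045061594164, 'cy': 197.53485114896134, 'xyz': array([ 0.39367445, -0.08155775,  1.12447781]), 'attitude': array([ 0.03870094, -0.6996009 ,  0.71259293, -0.03566709])}
wrist {'vfov': 66.11319178571037, 'cx': 254.52003228588498, 'cy': 194.24158924477135, 'hand_eye': array([[ 1.02777209e-03, -9.64657658e-01, -2.63504357e-01,
         7.24026147e-02],
       [ 9.99999278e-01,  8.27411095e-04,  8.71343837e-04,
         4.88078758e-04],
       [-6.22522077e-04, -2.63505062e-01,  9.64657812e-01,
        -1.43658355e-01],
       [ 0.00000000e+00,  0.00000000e+00,  0.00000000e+00,
         1.00000000e+00]])}
{'t': 0.1, 'joint_pos': array([ 1.03616777e+00,  2.59303286e-01,  1.53594259e+00, -1.70625821e-05,
        1.34803801e+00, -2.02819106e-01]), 'joint_vel': array([ 0.0007789 , -0.00106607, -0.00252298,  0.00086636,  0.00146488,
        0.00028519]), 'effort': array([ 6.84256884e-04, -4.38210690e+01, -2.84640455e+01,  7.18787313e-02,
        3.61806841e-02, -4.11599126e-05]), 'tool_pos': array([0.17892077, 0.51960139, 0.23989544]), 'tcp_rot': array([-2.97023109e-04,  1.65142778e-01,  9.86269308e-01, -7.91782618e-04]), 'wrist_force': array([ 0.81160365, -0.54023276,  0.70389178]), 'ft_torque': array([ 0.0484375 ,  0.00875237, -0.00302306]), 'grasp_force': 0.0, 'gripper_width': 0.09319341153193343}
```

View pics/top.png

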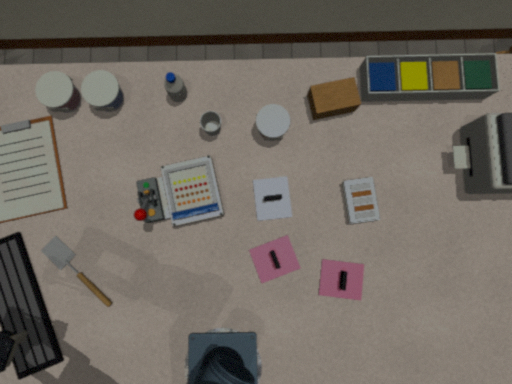

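View pics/scene.png

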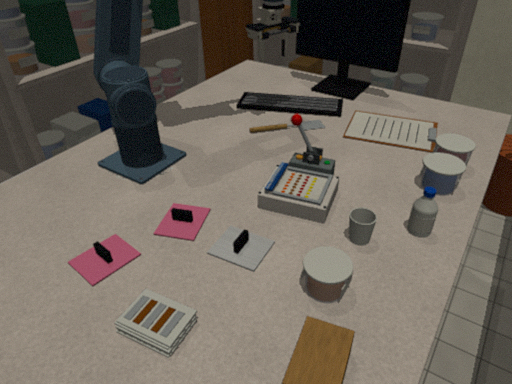

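The view from above has +x up and +y left. Candidates for the plate are grey (272,198), pink (275,258) and pink (342,280), so I choose the grey one. The press is at (192,190), with its blue lip at the bottom and the red knob at (140,214). The cup is at (210,123), the tub at (272,122) and the cards at (361,200).

```bash
cat >> h.py <<'E'
from scipy.spatial.transform import Rotation as R
def cam(n,f):
    c=get_calibration(n); z=np.load('pics/'+f+'.npz'); fl=192/np.tan(np.radians(c['vfov']/2))
    q=lambda w:R.from_quat(np.roll(w,-1)).as_matrix()
    if n=='wrist':
        T=np.eye(4);T[:3,:3]=q(z['tr']);T[:3,3]=z['tp'];T=T@c['hand_eye']
    else:
        T=np.eye(4);T[:3,:3]=q(c['attitude']);T[:3,3]=c['xyz']
    return c,z,fl,T
def pt(n,f,u,v,zw=None):
    "world point of a pixel: by depth, or on plane z=zw"
    c,z,fl,T=cam(n,f); r=np.array([(u-c['cx'])/fl,(v-c['cy'])/fl,1])
    if zw is None: 
        k=z['d'][int(v)-1:int(v)+2,int(u)-1:int(u)+2]; d=np.median(k[k>0])
    else: d=(zw-T[2,3])/(T[:3,:3]@r)[2]
    return T[:3,3]+T[:3,:3]@r*d
E
python3 - <<'E'
from h import *
for uv in [(260,185),(272,198),(330,198),(192,190),(140,214),(187,214),(152,188),(210,123),(272,122)]: print(uv,pt('top','top',*uv).round(3))
p=cv2.imread('pics/top.png')[145:235,120:300]
cv2.imwrite('pics/crop1.png',cv2.resize(p,None,fx=4.4,fy=4.4,interpolation=cv2.INTER_CUBIC))
E
```

```text
(260, 185) [ 0.551 -0.127  0.004]
(272, 198) [ 0.505 -0.161  0.039]
(330, 198) [ 0.506 -0.347  0.001]
(192, 190) [0.533 0.081 0.051]
(140, 214) [0.454 0.195 0.196]
(187, 214) [0.459 0.094 0.069]
(152, 188) [0.541 0.202 0.056]
(210, 123) [0.756 0.03  0.003]
(272, 122) [ 0.732 -0.165  0.078]
```

View pics/crop1.png

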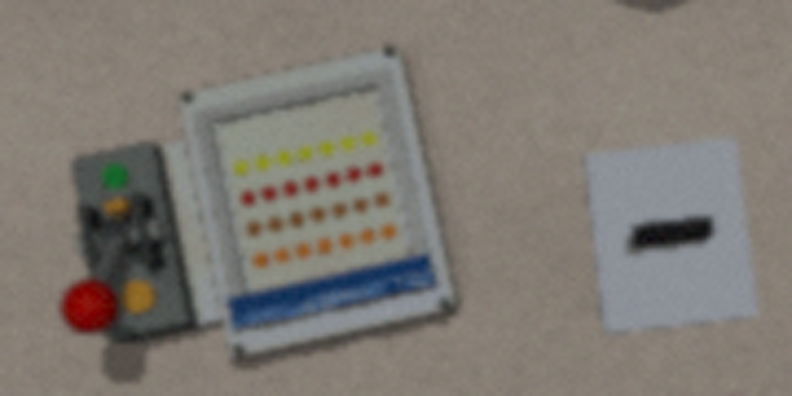

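The crop shows the grey plate with its black bar, bar along world y, centre near crop (671,235). The press corners are at (187,97), (390,50), (452,307), (238,353), the blue lip is at the bottom, and the knob is at (90,305).

```bash
python3 - <<'E'
from h import *
def quad(c,z):
    P=np.array([pt('top','top',120+u/4.4,145+v/4.4,z) for u,v in c])[:,:2]
    x=(P[0]+P[1]-P[2]-P[3])/2; y=(P[0]+P[3]-P[1]-P[2])/2
    print(P.mean(0).round(4),'len',np.hypot(*x).round(4),np.hypot(*y).round(4),'yaw',np.arctan2(x[1],x[0]).round(4),(np.arctan2(y[1],y[0])-np.pi/2).round(4))
    return P.mean(0),np.arctan2(x[1],x[0])
quad([(187,97),(390,50),(452,307),(238,353)],.055)
quad([(585,152),(735,140),(757,315),(608,330)],.005)
print(pt('top','top',120+90/4.4,145+305/4.4,.176))
for c in [(671,235),(632,242),(713,228)]: print('bar',pt('top','top',120+c[0]/4.4,145+c[1]/4.4,.037))
for a in [(390,97-5),(205,105)]: print(pt('top','top',120+a[0]/4.4,145+a[1]/4.4))
s=observe(); Rm=R.from_quat(np.roll(s['tcp_rot'],-1)).as_matrix(); print(Rm.round(3))
E
```

```text
[0.5307 0.0809] len 0.1823 0.1463 yaw 0.212 0.203
[ 0.5085 -0.1656] len 0.128 0.1076 yaw 0.0999 0.0717
[0.45412927 0.19994295 0.176     ]
bar [ 0.50428193 -0.16300584  0.037     ]
bar [ 0.49989484 -0.13576575  0.037     ]
bar [ 0.508633   -0.19235102  0.037     ]
[0.60553229 0.02998548 0.05465612]
[0.59954253 0.15885166 0.05108295]
[[-0.945  0.326 -0.001]
 [ 0.326  0.945 -0.001]
 [ 0.    -0.002 -1.   ]]
```

carry_out([
  {"offset": [-0.27, -0.27, 0.0], "spin": -0.21, "fingers": 0},
  {"offset": [-0.533, -0.54, 0.0], "spin": -0.42, "fingers": 0},
  {"offset": [-0.533, -0.54, 0.0], "spin": -0.42, "fingers": 0},
  {"offset": [-0.533, -0.54, 0.0], "spin": -0.42, "fingers": 0},
  {"offset": [-0.533, -0.54, 0.0], "spin": -0.42, "fingers": 0},
  {"offset": [-0.533, -0.54, 0.0], "spin": -0.42, "fingers": 0},
  {"offset": [-0.533, -0.54, 0.0], "spin": -0.42, "fingers": 0},
  {"offset": [-0.533, -0.54, 0.0], "spin": -0.42, "fingers": 0},
  {"offset": [-0.533, -0.54, 0.0], "spin": -0.42, "fingers": 0},
  {"offset": [-0.533, -0.54, 0.0], "spin": -0.42, "fingers": 0},
  {"offset": [-0.533, -0.54, 0.0], "spin": -0.42, "fingers": 0},
  {"offset": [-0.533, -0.54, 0.0], "spin": -0.42, "fingers": 0},
], grip_force=25)

```text
t: 1.3
tool_pos: [0.4341, -0.0127, 0.2406]
tcp_rot: [0.0, -0.044, 0.999, 0.0]
wrist_force: [0.0, 0.8, -0.0]
gripper_width: 0.0926
grasp_force: 0.0
```

carry_out([
  {"offset": [-0.059, -0.155, 0.0], "spin": 0, "fingers": 0},
  {"offset": [-0.059, -0.155, 0.0], "spin": 0, "fingers": 0},
  {"offset": [-0.059, -0.155, 0.0], "spin": 0, "fingers": 0},
  {"offset": [-0.059, -0.155, 0.0], "spin": 0, "fingers": 0},
  {"offset": [-0.059, -0.155, 0.0], "spin": 0, "fingers": 0},
  {"offset": [-0.059, -0.155, 0.0], "spin": 0, "fingers": 0},
])

```text
t: 1.9
tool_pos: [0.5055, -0.1589, 0.2401]
tcp_rot: [-0.001, -0.044, 0.999, 0.001]
wrist_force: [-0.1, 0.1, -0.4]
gripper_width: 0.093
grasp_force: 0.0
```

```bash
python3 - <<'E'
from h import *
print(observe()['tool_pos'],observe()['tcp_rot'])
snap('wrist','w1')
p=cv2.imread('pics/w1.png'); cv2.imwrite('pics/w1b.png',cv2.resize(p,(800,600),interpolation=cv2.INTER_CUBIC))
E
```

```text
[ 0.50551027 -0.15889006  0.24011165] [-7.80770477e-04 -4.39164199e-02  9.99034582e-01  8.01317348e-04]
```

View pics/w1b.png

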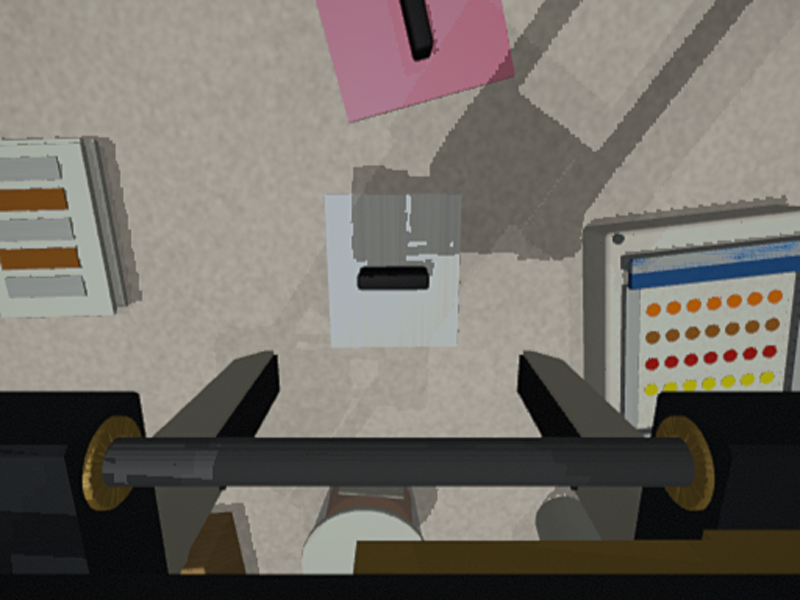

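The plate corners are at (326,194), (461,194), (457,346), (332,347) in the enlarged wrist view. The bar top runs from about (357,270) to (429,270), parallel to the jaws' closing line.

```bash
python3 - <<'E'
from h import *
f=lambda u,v,z=None: pt('wrist','w1',u*.64,v*.64,z)
P=[f(*c,.005)[:2] for c in [(326,194),(461,194),(457,346),(332,347)]]
P=np.array(P);print(P.round(4),P.mean(0))
for a,b in ((2,1),(3,0),(0,1),(3,2)):
    d=P[a]-P[b];print(np.hypot(*d).round(4),np.arctan2(d[1],d[0]).round(4))
for c in [(358,270),(429,270),(393,270)]: print(f(*c,.039),f(*c))
E
```

```text
[[ 0.4509 -0.2204]
 [ 0.4413 -0.1128]
 [ 0.57   -0.1002]
 [ 0.5806 -0.2089]] [ 0.51070844 -0.16059732]
0.1293 0.0979
0.1302 0.0884
0.108 -1.482
0.1092 -1.4743
[ 0.50343358 -0.18854566  0.039     ] [ 0.51028135 -0.19083002  0.0051117 ]
[ 0.49866701 -0.13477716  0.039     ] [ 0.50504525 -0.13177866  0.00511789]
[ 0.50108431 -0.1620451   0.039     ] [ 0.50460365 -0.1618751   0.02097587]
```

carry_out([
  {"offset": [-0.006, -0.002, 0.05], "spin": 0, "fingers": 0},
  {"offset": [-0.006, -0.002, 0.1], "spin": 0, "fingers": 0},
  {"offset": [-0.006, -0.002, 0.15], "spin": 0, "fingers": 0},
  {"offset": [-0.006, -0.002, 0.19], "spin": 0, "fingers": 0},
  {"offset": [-0.006, -0.002, 0.208], "spin": 0, "fingers": 0},
  {"offset": [-0.006, -0.002, 0.208], "spin": 0, "fingers": 0},
  {"offset": [-0.006, -0.002, 0.208], "spin": 0, "fingers": 160},
  {"offset": [-0.006, -0.002, 0.208], "spin": 0, "fingers": 200},
  {"offset": [-0.006, -0.002, 0.208], "spin": 0, "fingers": 200},
  {"offset": [-0.006, -0.002, 0.208], "spin": 0, "fingers": 200},
  {"offset": [-0.006, -0.002, 0.208], "spin": 0, "fingers": 200},
], grip_force=25)

```text
t: 3.05
tool_pos: [0.5128, -0.1615, 0.0335]
tcp_rot: [0.001, -0.044, 0.999, -0.0]
wrist_force: [-0.0, -0.6, -0.4]
gripper_width: 0.0576
grasp_force: 0.0
```

carry_out([
  {"offset": [0, 0, 0], "spin": 0, "fingers": 220},
  {"offset": [0, 0, 0], "spin": 0, "fingers": 220},
  {"offset": [0, 0, 0], "spin": 0, "fingers": 220},
  {"offset": [0, 0, -0.01], "spin": 0, "fingers": 220},
  {"offset": [0, 0, -0.03], "spin": 0, "fingers": 220},
  {"offset": [0, 0, -0.06], "spin": 0, "fingers": 220},
  {"offset": [0, 0, -0.1], "spin": 0, "fingers": 220},
  {"offset": [0, 0, -0.14], "spin": 0, "fingers": 220},
  {"offset": [0, 0, -0.16], "spin": 0, "fingers": 220},
  {"offset": [0, 0, -0.16], "spin": 0, "fingers": 220},
])

```text
t: 4.05
tool_pos: [0.5139, -0.1621, 0.196]
tcp_rot: [0.003, -0.044, 0.999, -0.002]
wrist_force: [0.3, -0.4, -3.4]
gripper_width: 0.0555
grasp_force: 25.0
```

```bash
python3 - <<'E'
from h import *
s=observe();print(s['tool_pos'],s['tcp_rot'],s['gripper_width'],s['grasp_force'],s['wrist_force'])
snap('wrist','w2')
p=cv2.imread('pics/w2.png'); cv2.imwrite('pics/w2b.png',cv2.resize(p,(800,600),interpolation=cv2.INTER_CUBIC))
E
```

```text
[ 0.51388327 -0.16211969  0.19604218] [ 0.00265539 -0.04407631  0.99902331 -0.00162654] 0.05553955888205186 24.997150897979736 [ 0.30315642 -0.41834367 -3.37839867]
```

View pics/w2b.png

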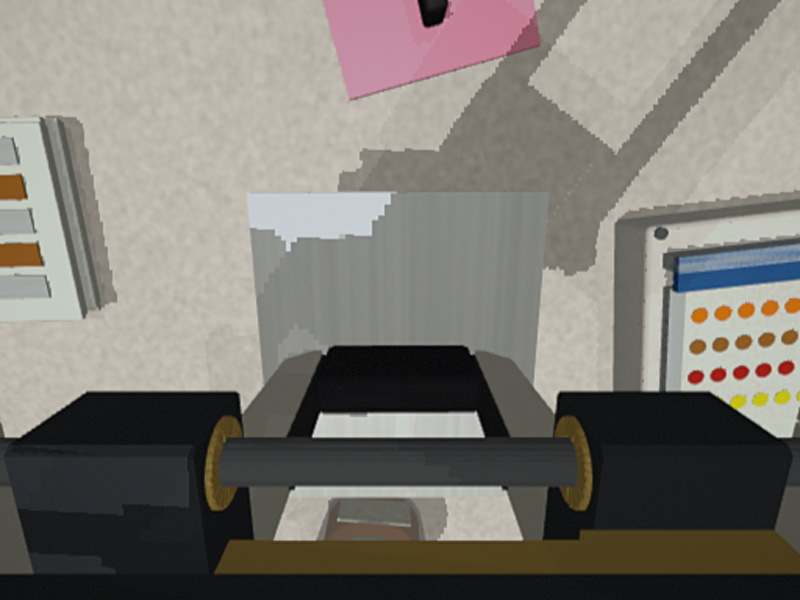

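carry_out([
  {"offset": [-0.035, 0.028, -0.035], "spin": -0.06, "fingers": 220},
  {"offset": [-0.071, 0.056, -0.074], "spin": -0.119, "fingers": 220},
  {"offset": [-0.071, 0.056, -0.074], "spin": -0.119, "fingers": 220},
  {"offset": [-0.071, 0.056, -0.074], "spin": -0.119, "fingers": 220},
  {"offset": [-0.071, 0.056, -0.074], "spin": -0.119, "fingers": 220},
  {"offset": [-0.071, 0.056, -0.074], "spin": -0.119, "fingers": 220},
])

```text
t: 4.7
tool_pos: [0.5765, -0.0995, 0.264]
tcp_rot: [-0.002, -0.103, 0.995, 0.001]
wrist_force: [0.0, 0.5, -2.8]
gripper_width: 0.0559
grasp_force: 25.0
```

```bash
python3 - <<'E'
from h import *
s=observe();print(s['tool_pos'],s['tcp_rot'],s['gripper_width'],s['grasp_force'],s['wrist_force'])
snap('wrist','w3')
p=cv2.imread('pics/w3.png'); cv2.imwrite('pics/w3b.png',cv2.resize(p,(800,600),interpolation=cv2.INTER_CUBIC))
E
```

```text
[ 0.57654677 -0.09950725  0.26401847] [-2.38487395e-03 -1.03030498e-01  9.94674896e-01  9.38611733e-04] 0.05592331605550496 24.997753500938416 [ 1.99179450e-03  5.46550863e-01 -2.80668276e+00]
```

View pics/w3b.png

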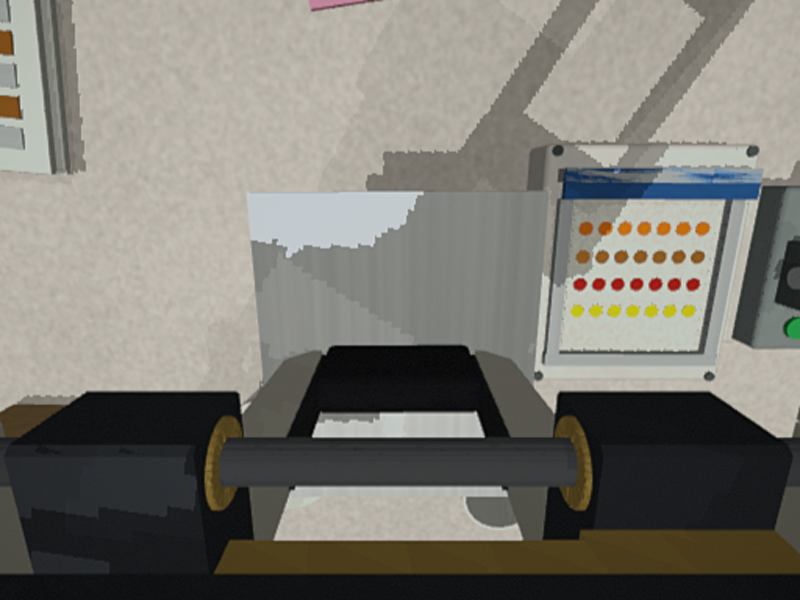

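The screws are at (558,151), (753,151), (709,376) and (538,376). The lip's free lower edge runs from (564,199) to (757,199), and the far pocket edge is at row ~352, from col 557 to 706.

```bash
python3 - <<'E'
from h import *
f=lambda u,v,z=None: pt('wrist','w3',u*.64,v*.64,z)
sc=[(558,151),(753,151),(709,376),(538,376)]
for c in sc+[(564,174),(660,174),(757,174),(630,363),(640,370),(730,250),(550,300),(640,270),(640,340),(280,196),(520,196),(400,196),(300,320),(400,300)]: print(c,f(*c).round(4))
S=np.array([f(*c) for c in sc]);
for a,b in((2,1),(3,0),(1,0),(2,3)):
    d=S[a]-S[b];print(np.hypot(*d[:2]).round(4),np.arctan2(d[1],d[0]).round(4))
print('mean',S.mean(0))
print('lip edge .062',f(564,199,.062),f(757,199,.062))
print('far inner floor .05',f(560,352,.05),f(705,352,.05))
E
```

```text
(558, 151) [ 0.462  -0.0021  0.0514]
(753, 151) [0.4326 0.1381 0.0524]
(709, 376) [0.608  0.1745 0.0517]
(538, 376) [0.6374 0.0343 0.0514]
(564, 174) [0.4776 0.0039 0.0608]
(660, 174) [0.464  0.0685 0.0677]
(757, 174) [0.4499 0.1357 0.0685]
(630, 363) [0.6086 0.1017 0.0582]
(640, 370) [0.6152 0.1171 0.0499]
(730, 250) [0.5048 0.1458 0.058 ]
(550, 300) [0.5714 0.0233 0.0559]
(640, 270) [0.5343 0.0878 0.0507]
(640, 340) [0.5897 0.1073 0.0513]
(280, 196) [ 0.5209 -0.1547  0.2355]
(520, 196) [ 0.5029 -0.0691  0.2356]
(400, 196) [ 0.5119 -0.1119  0.2358]
(300, 320) [ 0.5661 -0.1404  0.2356]
(400, 300) [ 0.5503 -0.1038  0.2353]
0.1792 0.2045
0.1791 0.2041
0.1432 1.778
0.1433 1.7777
mean [0.53501964 0.08619857 0.05172334]
lip edge .062 [0.49459365 0.00876866 0.062     ] [0.46538764 0.14761383 0.062     ]
far inner floor .05 [0.61355086 0.04662648 0.05      ] [0.58889187 0.1644794  0.05      ]
```

```bash
python3 - <<'E'
from h import *
c,z,fl,T=cam('wrist','w3'); v,u=np.mgrid[0:384,0:512]; d=z['d']
P=np.stack([(u-c['cx'])/fl*d,(v-c['cy'])/fl*d,d],-1)@T[:3,:3].T+T[:3,3]
ya=.2055; C=np.array([.535,.0862]); q=P[...,:2]-C
nx=q@[np.cos(ya),np.sin(ya)]; ny=q@[-np.sin(ya),np.cos(ya)]; Z=P[...,2]
m=(Z>.03)&(Z<.1)&(d>0)
for lo in (-.04,0.02,.04):
    k=m&(abs(nx-lo)<.004); b=np.round(ny[k]*500).astype(int)
    print(lo,[(i*2,round(float(np.median(Z[k][b==i]))*1e3,1)) for i in range(-42,46) if (b==i).any() and (abs(abs(i*2)-66)<14)])
for lo in (-.02,.02,.04):
    k=m&(abs(ny-lo)<.004); b=np.round(nx[k]*500).astype(int)
    print('x',lo,[(i*2,round(float(np.median(Z[k][b==i]))*1e3,1)) for i in range(-50,50) if (b==i).any() and (abs(abs(i*2)-68)<18)])
E
```

```text
-0.04 [(-76, 50.4), (-74, 50.4), (-72, 49.6), (-70, 50.3), (-68, 57.3), (-66, 57.8), (-64, 58.1), (-62, 57.8), (-60, 57.6), (-56, 49.9), (-54, 50.2), (54, 50.2), (56, 50.0), (58, 53.1), (60, 56.1), (62, 57.3), (64, 57.5), (66, 57.7), (68, 57.8), (70, 55.2), (76, 49.7), (78, 48.7)]
0.02 [(-74, 49.8), (-72, 49.3), (-70, 50.8), (-68, 57.5), (-66, 57.6), (-64, 57.5), (-62, 57.1), (-60, 57.4), (-56, 50.2), (-54, 50.7), (54, 50.0), (56, 50.1), (58, 52.1), (60, 56.5), (62, 57.8), (64, 57.6), (66, 58.1), (68, 57.8), (70, 56.3), (74, 51.1), (76, 49.7), (78, 49.4)]
0.04 [(-74, 49.7), (-72, 49.8), (-70, 50.6), (-68, 56.8), (-66, 57.7), (-64, 57.8), (-62, 57.5), (-60, 57.8), (-58, 57.3), (-56, 49.9), (-54, 50.2), (54, 50.4), (56, 50.1), (58, 53.2), (60, 56.5), (62, 58.2), (64, 58.3), (66, 58.0), (68, 57.5), (74, 50.7), (76, 49.8), (78, 48.9)]
x -0.02 [(-84, 49.4), (-82, 50.4), (-80, 50.4), (-78, 48.8), (-76, 67.4), (-74, 67.9), (-72, 67.3), (-70, 67.8), (-68, 67.9), (-66, 67.9), (-64, 67.2), (-62, 67.6), (-60, 67.5), (-58, 68.2), (-56, 68.4), (-54, 50.3), (-52, 50.6), (52, 50.5), (54, 50.4), (56
[... 306 characters left out ...]
4, 67.8), (-62, 68.0), (-60, 67.9), (-58, 68.0), (-56, 68.2), (-54, 50.6), (-52, 50.4), (52, 50.5), (54, 50.4), (56, 50.6), (58, 50.4), (60, 50.8), (62, 50.4), (64, 51.0), (66, 49.7), (68, 54.4), (70, 57.7), (72, 57.9), (74, 58.3), (76, 57.4), (80, 50.4), (82, 50.1), (84, 49.9)]
x 0.04 [(-84, 49.9), (-82, 49.9), (-80, 50.0), (-78, 49.5), (-76, 67.9), (-74, 68.1), (-72, 67.7), (-70, 67.2), (-68, 67.8), (-66, 68.1), (-64, 68.0), (-62, 68.2), (-60, 67.9), (-58, 68.2), (-56, 67.4), (-54, 50.4), (-52, 50.2), (52, 51.1), (54, 50.4), (56, 49.8), (58, 50.5), (60, 50.7), (62, 50.2), (64, 50.0), (66, 50.1), (68, 54.7), (70, 57.8), (72, 58.2), (74, 58.6), (76, 58.1), (78, 58.0), (82, 49.7), (84, 49.5)]
```

carry_out([
  {"offset": [-0.003, 0.045, 0.0], "spin": 0, "fingers": 220},
  {"offset": [-0.006, 0.095, 0.0], "spin": 0, "fingers": 220},
  {"offset": [-0.01, 0.145, 0.0], "spin": 0, "fingers": 220},
  {"offset": [-0.0125, 0.18, 0.01], "spin": 0, "fingers": 220},
  {"offset": [-0.0125, 0.191, 0.05], "spin": 0, "fingers": 220},
  {"offset": [-0.0125, 0.191, 0.09], "spin": 0, "fingers": 220},
  {"offset": [-0.0125, 0.191, 0.13], "spin": 0, "fingers": 220},
  {"offset": [-0.0125, 0.191, 0.15], "spin": 0, "fingers": 220},
  {"offset": [-0.0125, 0.191, 0.15], "spin": 0, "fingers": 220},
  {"offset": [-0.0125, 0.191, 0.15], "spin": 0, "fingers": 220},
], grip_force=18)

```text
t: 5.75
tool_pos: [0.551, 0.0896, 0.1166]
tcp_rot: [-0.0, -0.103, 0.995, 0.0]
wrist_force: [1.5, 0.4, -3.2]
gripper_width: 0.056
grasp_force: 18.0
```

```bash
cat >> h.py <<'E'
def nest():
    s=observe(); ya=.2055; q=s['tool_pos'][:2]-[.5349,.0867]
    tr=s['tcp_rot']; print('t',round(s['t'],2),'TCP nest x,y',np.round([q@[np.cos(ya),np.sin(ya)],q@[-np.sin(ya),np.cos(ya)]],4),'z',s['tool_pos'][2].round(4),'yaw',-2*np.arctan2(tr[1],tr[2]).round(4),'F',s['wrist_force'].round(1),'w',s['gripper_width'].round(4))
E
python3 -c "
from h import *
nest()"
```

```text
Traceback (most recent call last):
  File "h.py", line 24, in nest
    tr=s['tcp_rot']; print('t',round(s['t'],2),'TCP nest x,y',np.round([q@[np.cos(ya),np.sin(ya)],q@[-np.sin(ya),np.cos(ya)]],4),'z',s['tool_pos'][2].round(4),'yaw',-2*np.arctan2(tr[1],tr[2]).round(4),'F',s['wrist_force'].round(1),'w',s['gripper_width'].round(4))
                                                                                                                                                                                                                                           ^^^^^^^^^^^^^^^^^^^^^^^^
AttributeError: 'float' object has no attribute 'round'
```

carry_out([
  {"offset": [0.001, 0, 0.015], "spin": 0, "fingers": 220},
  {"offset": [0.001, 0, 0.022], "spin": 0, "fingers": 220},
  {"offset": [0.001, 0, 0.025], "spin": 0, "fingers": 220},
  {"offset": [0.001, 0, 0.027], "spin": 0, "fingers": 220},
  {"offset": [0.001, 0, 0.029], "spin": 0, "fingers": 220},
  {"offset": [0.001, 0, 0.029], "spin": 0, "fingers": 220},
])

```text
t: 6.35
tool_pos: [0.5504, 0.0899, 0.0883]
tcp_rot: [0.0, -0.103, 0.995, -0.0]
wrist_force: [-2.2, -0.2, 0.2]
gripper_width: 0.0561
grasp_force: 18.0
```

```bash
sed -i "s/s\['gripper_width'\].round(4)/s['gripper_width']/" h.py
python3 - <<'E'
from h import *
nest(); p,d=snap('wrist','w4')
c,z,fl,T=cam('wrist','w4'); v,u=np.mgrid[0:384,0:512]
P=np.stack([(u-c['cx'])/fl*d,(v-c['cy'])/fl*d,d],-1)@T[:3,:3].T+T[:3,3]
ya=.2055; q=P[...,:2]-[.5349,.0867]
nx=q@[np.cos(ya),np.sin(ya)]; ny=q@[-np.sin(ya),np.cos(ya)]
for y0 in (-.045,.045):
    k=(abs(ny-y0)<.006)&(d>0); b=np.round(nx[k]*250).astype(int)
    print(y0,[(i*4,round(float(np.median(P[...,2][k][b==i]))*1e3,1)) for i in range(-20,22) if (b==i).any()])
E
```

```text
t 6.35 TCP nest x,y [ 0.0158 -0.    ] z 0.0883 yaw 0.2072 F [-2.2 -0.2  0.2] w 0.05605497589022674
-0.045 [(-80, 49.7), (-76, 67.6), (-72, 67.6), (-68, 67.5), (-64, 67.5), (-60, 67.6), (-56, 67.3), (-52, 50.2), (-48, 56.1), (-44, 56.1), (-40, 56.5), (-36, 56.7), (-32, 57.0), (-28, 57.1), (-24, 57.3), (-20, 166.4), (-16, 173.8), (-12, 173.9), (-8, 174.6), (-4, 174.1), (0, 173.8), (4, 173.1), (8, 99.8), (12, 59.3), (16, 59.6), (20, 59.7), (72, 63.1), (76, 63.0), (80, 62.9)]
0.045 [(-80, 49.6), (-76, 67.7), (-72, 67.5), (-68, 67.7), (-64, 67.6), (-60, 67.6), (-56, 67.3), (-52, 50.2), (-48, 56.0), (-44, 56.4), (-40, 56.6), (-36, 56.8), (-32, 56.9), (-28, 57.1), (-24, 57.5), (-20, 166.8), (-16, 173.9), (-12, 173.9), (-8, 178.7), (-4, 177.9), (0, 58.8), (4, 59.1), (8, 99.6), (12, 59.4), (16, 59.8), (20, 60.1), (72, 62.9), (76, 63.0), (80, 63.1)]
```

The plate is tilted as planned: its near edge is 1 mm off the floor and its far edge rests on the ridge. Next I slide it under the lip and lower it.

carry_out([
  {"offset": [0.003, 0, 0.0], "spin": 0, "fingers": 220},
  {"offset": [0.006, 0, 0.0], "spin": 0, "fingers": 220},
  {"offset": [0.009, 0, 0.0], "spin": 0, "fingers": 220},
  {"offset": [0.012, 0, 0.0], "spin": 0, "fingers": 220},
  {"offset": [0.0145, 0, 0.001], "spin": 0, "fingers": 220},
  {"offset": [0.015, 0, 0.002], "spin": 0, "fingers": 220},
  {"offset": [0.015, 0, 0.004], "spin": 0, "fingers": 220},
  {"offset": [0.015, 0, 0.0055], "spin": 0, "fingers": 220},
  {"offset": [0.015, 0, 0.0055], "spin": 0, "fingers": 220},
])

```text
t: 7.3
tool_pos: [0.5361, 0.087, 0.0833]
tcp_rot: [0.001, -0.103, 0.995, -0.0]
wrist_force: [-1.5, 0.0, 7.3]
gripper_width: 0.0557
grasp_force: 18.0
```

```bash
cat >> h.py <<'E'
def prof(f):
    nest(); p,d=snap('wrist',f)
    c,z,fl,T=cam('wrist',f); v,u=np.mgrid[0:384,0:512]
    P=np.stack([(u-c['cx'])/fl*d,(v-c['cy'])/fl*d,d],-1)@T[:3,:3].T+T[:3,3]
    ya=.2055; q=P[...,:2]-[.5349,.0867]
    nx=q@[np.cos(ya),np.sin(ya)]; ny=q@[-np.sin(ya),np.cos(ya)]
    for y0 in (-.045,.045):
        k=(abs(ny-y0)<.006)&(d>0); b=np.round(nx[k]*500).astype(int)
        print(y0,[(i*2,round(float(np.median(P[...,2][k][b==i]))*1e3,1)) for i in range(-32,41) if (b==i).any() and i%3==0 or i>30 and (b==i).any()])
E
python3 -c "
from h import *
prof('w5')"
```

```text
t 7.3 TCP nest x,y [0.0012 0.    ] z 0.0833 yaw 0.2072 F [-1.5  0.   7.3] w 0.05567199403806732
-0.045 [(-60, 67.5), (-54, 54.4), (-48, 54.7), (-42, 54.5), (-36, 54.6), (-30, 168.8), (-24, 168.8), (-18, 168.8), (-12, 168.6), (-6, 92.3), (0, 55.0), (6, 54.7), (60, 54.8), (62, 54.4), (64, 54.0), (66, 55.4), (68, 54.8), (70, 57.6), (72, 57.6), (74, 57.4), (76, 57.6), (78, 57.2)]
0.045 [(-60, 67.7), (-54, 55.0), (-48, 54.7), (-42, 54.6), (-36, 54.8), (-30, 168.9), (-24, 168.8), (-18, 54.8), (-12, 54.8), (-6, 85.4), (0, 54.7), (60, 54.5), (62, 54.6), (64, 54.4), (66, 52.8), (68, 54.3), (70, 57.6), (72, 57.7), (74, 57.7), (76, 57.7), (78, 57.4)]
```

carry_out([
  {"offset": [0, 0, 0], "spin": 0, "fingers": 150},
  {"offset": [0, 0, 0], "spin": 0, "fingers": 120},
  {"offset": [0, 0, 0], "spin": 0, "fingers": 120},
  {"offset": [0, 0, -0.02], "spin": 0, "fingers": 120},
  {"offset": [0, 0, -0.06], "spin": 0, "fingers": 120},
  {"offset": [0, 0, -0.11], "spin": 0, "fingers": 120},
  {"offset": [0, 0, -0.16], "spin": 0, "fingers": 255},
  {"offset": [0.02, 0.02, -0.2], "spin": 0, "fingers": 255},
  {"offset": [0.05, 0.06, -0.215], "spin": 0, "fingers": 255},
  {"offset": [0.09, 0.1, -0.215], "spin": 0, "fingers": 255},
  {"offset": [0.09, 0.11, -0.215], "spin": 0, "fingers": 255},
  {"offset": [0.09, 0.11, -0.215], "spin": 0, "fingers": 255},
])

```text
t: 8.55
tool_pos: [0.4224, 0.1776, 0.297]
tcp_rot: [-0.001, -0.105, 0.994, 0.0]
wrist_force: [-0.1, 0.2, -3.7]
gripper_width: 0.056
grasp_force: 18.0
```

```bash
python3 - <<'E'
from h import *
nest(); snap('wrist','w6')
p=cv2.imread('pics/w6.png'); cv2.imwrite('pics/w6b.png',cv2.resize(p,(800,600),interpolation=cv2.INTER_CUBIC))
E
```

```text
t 8.55 TCP nest x,y [-0.0916  0.1119] z 0.297 yaw 0.2102 F [-0.1  0.2 -3.7] w 0.05600697437596189
```

View pics/w6b.png

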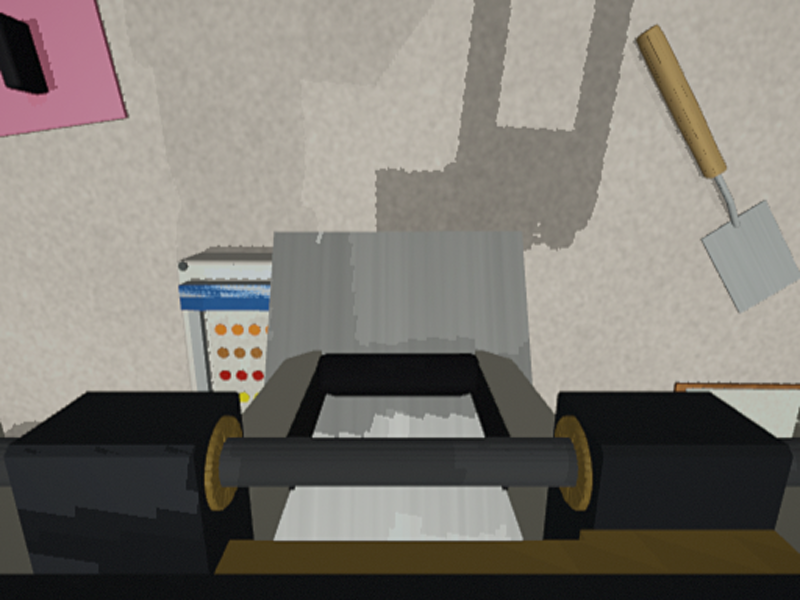

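The plate is still held: 120 counts is about 49 mm, narrower than the 56 mm bar, so the jaws never opened. I measure how the plate sits in the grip and redo the placement.

```bash
cat >> h.py <<'E'
def plate(f):
    c=get_calibration('wrist'); z=np.load('pics/'+f+'.npz'); d=z['d']; fl=192/np.tan(np.radians(c['vfov']/2))
    v,u=np.mgrid[0:384,0:512]; H=c['hand_eye']
    P=np.stack([(u-c['cx'])/fl*d,(v-c['cy'])/fl*d,d],-1)@H[:3,:3].T+H[:3,3]
    k=(d>0)&(P[...,2]>.015)&(P[...,2]<.06)&(v<225)&(abs(P[...,1])<.07)&(P[...,0]>.015); Q=P[k]
    A=np.c_[Q[:,:2],np.ones(len(Q))]; s=np.linalg.lstsq(A,Q[:,2],rcond=None)[0]
    print('tool z = %.3f x + %.3f y + %.4f'%tuple(s),'x max',np.percentile(Q[:,0],99.5),'y',np.percentile(Q[:,1],[.5,99.5]))
    e=Q[Q[:,0]>Q[:,0].max()-.006]
    for y0 in (-.04,0,.04): print(y0,'edge x',Q[abs(Q[:,1]-y0)<.006][:,0].max())
E
python3 -c "
from h import *
plate('w3');plate('w6')"
```

```text
tool z = -0.002 x + -0.001 y + 0.0288 x max 0.06710663065610291 y [-0.05438496  0.05449116]
-0.04 edge x 0.06707094845090324
0 edge x 0.0671122000324948
0.04 edge x 0.06760923953388476
tool z = 0.541 x + -0.002 y + 0.0351 x max 0.04674634099509383 y [-0.05437085  0.05452569]
-0.04 edge x 0.04735356413922562
0 edge x 0.04809890443113109
0.04 edge x 0.04751900394234772
```

The plate is now held tilted 28°, near edge down, which is a good pose for hooking. I place it from here.

carry_out([
  {"offset": [-0.03, -0.04, 0], "spin": 0, "fingers": 220},
  {"offset": [-0.06, -0.08, 0], "spin": 0, "fingers": 220},
  {"offset": [-0.088, -0.112, 0], "spin": 0.004, "fingers": 220},
  {"offset": [-0.088, -0.112, 0.03], "spin": 0.004, "fingers": 220},
  {"offset": [-0.088, -0.112, 0.08], "spin": 0.004, "fingers": 220},
  {"offset": [-0.088, -0.112, 0.125], "spin": 0.004, "fingers": 220},
  {"offset": [-0.088, -0.112, 0.155], "spin": 0.004, "fingers": 220},
  {"offset": [-0.088, -0.112, 0.155], "spin": 0.004, "fingers": 220},
  {"offset": [-0.088, -0.112, 0.155], "spin": 0.004, "fingers": 220},
])

```text
t: 9.5
tool_pos: [0.5345, 0.0836, 0.1419]
tcp_rot: [-0.001, -0.101, 0.995, -0.0]
wrist_force: [0.3, -0.5, -2.8]
gripper_width: 0.0555
grasp_force: 18.0
```

```bash
python3 -c "
from h import *
prof('w7');plate('w7')"
```

```text
t 9.5 TCP nest x,y [-0.001  -0.0029] z 0.1419 yaw 0.2022 F [ 0.3 -0.5 -2.8] w 0.05553736358634262
-0.045 [(-60, 67.7), (-54, 49.9), (-48, 80.1), (-42, 84.4), (-36, 220.2), (-30, 227.5), (-24, 237.6), (-18, 227.5), (-12, 100.9), (-6, 104.4), (0, 106.8), (42, 131.8), (48, 133.9), (54, 137.0), (60, 139.7)]
0.045 [(-60, 67.6), (-54, 50.1), (-48, 80.5), (-42, 84.5), (-36, 219.7), (-30, 227.5), (-24, 228.5), (-18, 97.4), (-12, 100.9), (-6, 103.9), (0, 107.5), (6, 110.8), (48, 134.3), (54, 136.9), (60, 139.3)]
tool z = 0.544 x + -0.000 y + 0.0352 x max 0.046095890171438565 y [-0.05412611  0.05470577]
-0.04 edge x 0.047364778539919564
0 edge x 0.04745224470076918
0.04 edge x 0.04743488066876267
```

carry_out([
  {"offset": [0.0, 0.003, 0.01], "spin": 0, "fingers": 220},
  {"offset": [0.0, 0.003, 0.02], "spin": 0, "fingers": 220},
  {"offset": [0.0, 0.003, 0.0245], "spin": -0.003, "fingers": 220},
  {"offset": [0.0, 0.003, 0.0245], "spin": -0.003, "fingers": 220},
  {"offset": [0.004, 0.003, 0.0245], "spin": -0.003, "fingers": 220},
  {"offset": [0.008, 0.003, 0.0245], "spin": -0.003, "fingers": 220},
  {"offset": [0.012, 0.003, 0.0245], "spin": -0.003, "fingers": 220},
  {"offset": [0.0155, 0.003, 0.0245], "spin": -0.003, "fingers": 220},
  {"offset": [0.0155, 0.003, 0.0245], "spin": -0.003, "fingers": 220},
])

```text
t: 10.45
tool_pos: [0.5177, 0.0843, 0.1178]
tcp_rot: [0.0, -0.103, 0.995, -0.0]
wrist_force: [-1.1, -0.8, -5.2]
gripper_width: 0.0558
grasp_force: 18.0
```

```bash
python3 -c "
from h import *
prof('w8');plate('w8')"
```

```text
t 10.45 TCP nest x,y [-0.0173  0.0011] z 0.1178 yaw 0.206 F [-1.1 -0.8 -5.2] w 0.05583183008701806
-0.045 [(-60, 67.7), (-54, 62.8), (-48, 203.4), (-42, 203.3), (-36, 203.4), (-30, 202.8), (-24, 79.2), (-18, 82.4), (-12, 85.2), (30, 108.9), (36, 112.1), (42, 115.4)]
0.045 [(-60, 67.8), (-54, 63.1), (-48, 203.4), (-42, 203.4), (-36, 72.5), (-30, 75.7), (-24, 79.3), (-18, 82.4), (30, 108.8), (36, 112.2), (42, 115.5)]
tool z = 0.068 x + -0.000 y + 0.0474 x max 0.060099948796354226 y [-0.06899574  0.0670186 ]
-0.04 edge x 0.060193716575589466
0 edge x 0.06012276122027727
0.04 edge x 0.060073117375096505
```

carry_out([
  {"offset": [-0.004, 0, 0.005], "spin": 0, "fingers": 220},
  {"offset": [-0.008, 0, 0.0093], "spin": 0, "fingers": 220},
  {"offset": [-0.0115, 0, 0.0135], "spin": 0, "fingers": 220},
  {"offset": [-0.0145, 0, 0.0176], "spin": 0, "fingers": 220},
  {"offset": [-0.017, 0, 0.0215], "spin": 0, "fingers": 220},
  {"offset": [-0.019, 0, 0.0256], "spin": 0, "fingers": 220},
  {"offset": [-0.0205, 0, 0.029], "spin": 0, "fingers": 220},
  {"offset": [-0.021, 0, 0.0316], "spin": 0, "fingers": 220},
  {"offset": [-0.021, 0, 0.032], "spin": 0, "fingers": 220},
  {"offset": [-0.021, 0, 0.032], "spin": 0, "fingers": 220},
])

```text
t: 11.5
tool_pos: [0.5388, 0.0886, 0.0869]
tcp_rot: [0.0, -0.103, 0.995, -0.0]
wrist_force: [-1.8, 0.7, 9.7]
gripper_width: 0.0561
grasp_force: 18.0
```

```bash
python3 -c "
from h import *
prof('w9');plate('w9')"
```

```text
t 11.5 TCP nest x,y [0.0042 0.0011] z 0.0869 yaw 0.2064 F [-1.8  0.7  9.7] w 0.056085566221236685
-0.045 [(-60, 67.5), (-54, 54.6), (-48, 54.7), (-42, 54.4), (-36, 54.8), (-30, 166.1), (-24, 172.5), (-18, 182.4), (-12, 172.5), (-6, 54.6), (0, 54.7), (6, 54.4), (64, 55.0), (66, 54.7), (68, 56.3), (70, 57.4), (72, 57.7), (74, 57.6), (76, 57.8), (78, 57.3)]
0.045 [(-60, 67.9), (-54, 54.9), (-48, 54.6), (-42, 54.8), (-36, 54.5), (-30, 166.5), (-24, 172.5), (-18, 179.9), (-12, 54.7), (-6, 54.8), (0, 54.8), (6, 55.2), (64, 54.9), (66, 54.7), (68, 56.2), (70, 57.7), (72, 57.8), (74, 57.5), (76, 57.7), (78, 57.2)]
tool z = -0.019 x + -0.002 y + 0.0302 x max 0.09868829462784448 y [-0.06930163  0.06776281]
-0.04 edge x 0.09892375410503014
0 edge x 0.09888729300645693
0.04 edge x 0.0990430284359903
```

The plate lies flat. This time I open well past the bar, to 40 counts, and check before lifting.

carry_out([
  {"offset": [0, 0, 0], "spin": 0, "fingers": 40},
  {"offset": [0, 0, 0], "spin": 0, "fingers": 40},
  {"offset": [0, 0, 0], "spin": 0, "fingers": 40},
  {"offset": [0, 0, 0], "spin": 0, "fingers": 40},
])

```text
t: 11.95
tool_pos: [0.5383, 0.0886, 0.0853]
tcp_rot: [-0.001, -0.103, 0.995, 0.0]
wrist_force: [-0.1, 0.0, 0.1]
gripper_width: 0.0777
grasp_force: 0.0
```

carry_out([
  {"offset": [0, 0, -0.02], "spin": 0, "fingers": 40},
  {"offset": [0, 0, -0.06], "spin": 0, "fingers": 40},
  {"offset": [0, 0, -0.11], "spin": 0, "fingers": 40},
  {"offset": [0, 0, -0.16], "spin": 0, "fingers": 255},
  {"offset": [0.02, 0.02, -0.2], "spin": 0, "fingers": 255},
  {"offset": [0.05, 0.06, -0.215], "spin": 0, "fingers": 255},
  {"offset": [0.09, 0.07, -0.215], "spin": 0, "fingers": 255},
  {"offset": [0.09, 0.07, -0.215], "spin": 0, "fingers": 255},
  {"offset": [0.09, 0.07, -0.215], "spin": 0, "fingers": 255},
])

```text
t: 12.85
tool_pos: [0.4358, 0.1389, 0.3011]
tcp_rot: [0.001, -0.103, 0.995, -0.0]
wrist_force: [1.3, 0.5, -0.4]
gripper_width: 0.0347
grasp_force: 0.0
```

```bash
python3 - <<'E'
from h import *
prof('w10')
p=cv2.imread('pics/w10.png'); cv2.imwrite('pics/w10b.png',cv2.resize(p,(800,600),interpolation=cv2.INTER_CUBIC))
c,z,fl,T=cam('wrist','w10'); m=(z['p'][...,0]>110)&(z['p'][...,1]<50)&(z['p'][...,2]<50)
n,l,st,ce=cv2.connectedComponentsWithStats(m.astype(np.uint8))
for i in range(1,n):
    if st[i,4]>100: print(ce[i],st[i],'at z .176:',pt('wrist','w10',*ce[i],.176),pt('wrist','w10',*ce[i]))
E
```

```text
t 12.85 TCP nest x,y [-0.0863  0.0714] z 0.3011 yaw 0.207 F [ 1.3  0.5 -0.4] w 0.03470902986154446
-0.045 [(-60, 67.6), (-54, 66.3), (-48, 54.7), (-42, 54.4), (-36, 54.4), (-30, 54.3), (-24, 54.7), (-18, 54.3), (-12, 54.2), (-6, 54.7), (0, 54.4), (6, 54.2), (12, 54.4), (18, 54.4), (24, 54.1), (30, 54.4)]
0.045 [(-60, 67.5), (-48, 54.6), (-42, 54.4), (-36, 54.9), (-30, 54.9), (-24, 55.4), (-18, 54.9), (-12, 54.9), (-6, 54.5), (0, 55.0), (6, 55.0), (12, 54.5), (18, 54.6), (24, 54.3), (30, 54.6), (36, 54.4), (42, 54.8), (48, 54.6), (54, 54.5), (60, 54.6), (62, 54.6), (64, 54.4), (66, 55.0), (68, 56.8), (70, 58.1), (72, 57.2), (74, 57.7), (76, 57.8), (78, 57.7)]
[317.4390625 225.2375   ] [299 212  34  31 640] at z .176: [0.45507732 0.20583591 0.176     ] [0.44882808 0.20017541 0.19461702]
```

View pics/w10b.png

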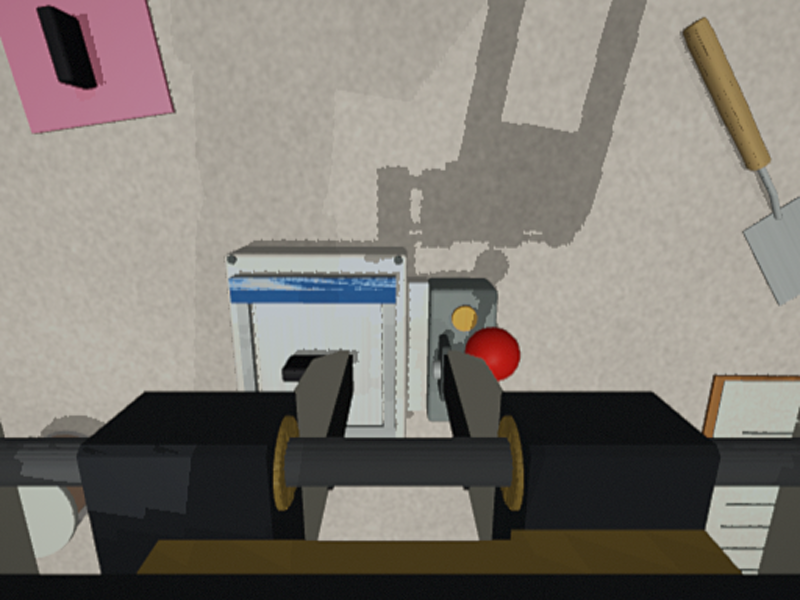

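The plate is seated: its surface is flat at about 54.5 mm throughout. The knob is at enlarged (495,354), which is nest (-54,133) mm. Next I go down behind it with the fingers shut.

carry_out([
  {"offset": [0.01, 0.03, 0], "spin": 0, "fingers": 255},
  {"offset": [0.019, 0.06, 0], "spin": 0, "fingers": 255},
  {"offset": [0.019, 0.06, 0.0], "spin": 0, "fingers": 255},
  {"offset": [0.019, 0.06, 0.04], "spin": 0, "fingers": 255},
  {"offset": [0.019, 0.06, 0.08], "spin": 0, "fingers": 255},
  {"offset": [0.019, 0.06, 0.119], "spin": 0, "fingers": 255},
  {"offset": [0.019, 0.06, 0.119], "spin": 0, "fingers": 255},
  {"offset": [0.019, 0.06, 0.119], "spin": 0, "fingers": 255},
])

```text
t: 13.7
tool_pos: [0.4063, 0.193, 0.1817]
tcp_rot: [-0.001, -0.102, 0.995, -0.0]
wrist_force: [0.8, -1.1, 0.9]
gripper_width: 0.0003
grasp_force: 0.0
```

```bash
python3 -c "
from h import *
nest()"
```

```text
t 13.7 TCP nest x,y [-0.1042  0.1303] z 0.1817 yaw 0.2054 F [ 0.8 -1.1  0.9] w 0.00033093433880086503
```

carry_out([
  {"offset": [-0.015, 0, 0], "spin": 0, "fingers": 255},
  {"offset": [-0.025, 0, 0], "spin": 0, "fingers": 255},
  {"offset": [-0.033, 0, 0], "spin": 0, "fingers": 255},
  {"offset": [-0.041, 0, 0], "spin": 0, "fingers": 255},
  {"offset": [-0.049, 0, 0], "spin": 0, "fingers": 255},
  {"offset": [-0.057, 0, 0], "spin": 0, "fingers": 255},
  {"offset": [-0.065, 0, 0], "spin": 0, "fingers": 255},
  {"offset": [-0.073, 0, 0], "spin": 0, "fingers": 255},
  {"offset": [-0.081, 0, 0], "spin": 0, "fingers": 255},
  {"offset": [-0.09, 0, 0], "spin": 0, "fingers": 255},
  {"offset": [-0.099, 0, 0], "spin": 0, "fingers": 255},
  {"offset": [-0.106, 0, 0], "spin": 0, "fingers": 255},
])

```text
t: 14.9
tool_pos: [0.511, 0.2156, 0.1827]
tcp_rot: [0.001, -0.103, 0.995, 0.0]
wrist_force: [0.6, 0.2, 0.3]
gripper_width: 0.0007
grasp_force: 0.0
```

```bash
python3 -c "
from h import *
nest()"
```

```text
t 14.9 TCP nest x,y [0.0029 0.131 ] z 0.1827 yaw 0.206 F [0.6 0.2 0.3] w 0.0006539929477932949
```

The push force has gone to zero, which suggests the lever snapped ahead. I back off and look.

carry_out([
  {"offset": [0.04, 0, 0], "spin": 0, "fingers": 255},
  {"offset": [0.08, 0, 0], "spin": 0, "fingers": 255},
  {"offset": [0.09, 0, -0.04], "spin": 0, "fingers": 255},
  {"offset": [0.12, 0, -0.09], "spin": 0, "fingers": 255},
  {"offset": [0.16, 0, -0.12], "spin": 0, "fingers": 255},
  {"offset": [0.16, 0, -0.12], "spin": 0, "fingers": 255},
  {"offset": [0.16, 0, -0.12], "spin": 0, "fingers": 255},
])

```text
t: 15.6
tool_pos: [0.3534, 0.1828, 0.3035]
tcp_rot: [0.003, -0.103, 0.995, 0.0]
wrist_force: [-0.2, 0.2, -0.2]
gripper_width: 0.0006
grasp_force: 0.0
```

```bash
python3 - <<'E'
from h import *
snap('top','top2'); snap('scene','scene2')
z=np.load('pics/top2.npz'); m=((z['p'][...,0]>110)&(z['p'][...,1]<50)&(z['p'][...,2]<50)).astype(np.uint8)
n,l,st,ce=cv2.connectedComponentsWithStats(m)
for i in range(1,n):
    if st[i,4]>20:
        w=pt('top','top2',*ce[i],.186)[:2]-[.5349,.0867]; print(ce[i],st[i,4],'knob nest',w@[.979,.204],w@[-.204,.979])
a=cv2.resize(cv2.imread('pics/top2.png')[90:240,110:310],None,fx=2.9,fy=2.9,interpolation=2)
b=cv2.resize(cv2.imread('pics/scene2.png')[100:280,230:450],None,fx=1,fy=1)
o=np.zeros((435,800,3),np.uint8); o[:435,:580]=a; o[:180,580:]=b; cv2.imwrite('pics/fin.png',o)
E
```

```text
[131.54054054 179.37837838] 74 knob nest 0.03947968299244826 0.12989426457853182
```

View pics/fin.png

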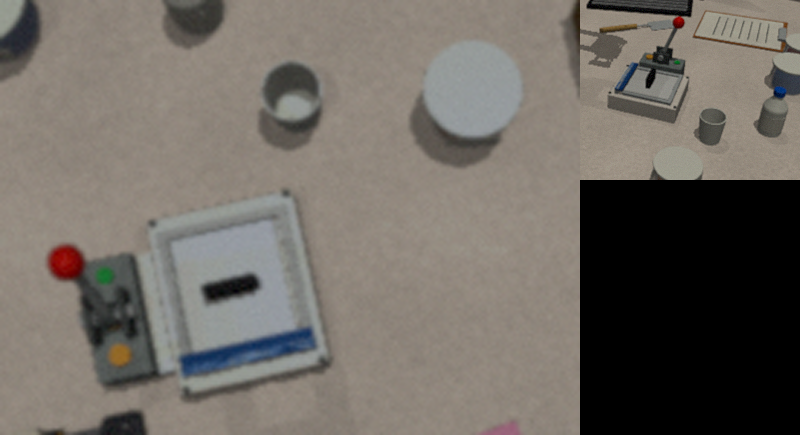

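The knob, at crop (66,262), measures nest x = 39.5 mm, which is the 0.90 rad notch. The plate is in the pocket under the blue lip, the cup and tub haven't moved, and the robot is clear.

```bash
python3 -c "
from station import *
print(job_done())"
```

```text
the job is handed in; nothing more can be done
None
```

The plate lies flat in the nest with its near edge under the lip, the lever measures at its 0.90 rad float notch, and the robot was clear when I handed the job in at about 16 s; the first release failed and lifted the plate back out, so I seated it twice.

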